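# Transfer push-button units into the control box in reverse order

### The job

Move the four push-button units from the black holding rack into the four bays of the yellow control-box base, one to a bay and in reverse order: the unit nearest the rack's steel handle goes into the bay farthest from the box's black cable gland, and so on along the row, so that the unit farthest from the handle ends up nearest the gland. Keep every unit upright all the while, and leave each standing on the floor of its bay with the button cap up.

Things in the scene. Friction and masses are not known exactly. Their poses are not given: they have to be found in the camera images.
- rack: Fixed black rack plate, 92 x 295 mm, 8 mm thick, with four grey nests in a row along its y axis. Origin: on the table under the middle of the row; z up. Nest centres at x = 0, y = -93, -31, 31, 93 mm. A steel loop handle (34 mm high, 60 mm wide) stands at its +y end, y = 146 mm. Either side of the table, any yaw.
- box: Fixed yellow control-box base, 70 x 254 mm, with four open bays in a row along its y axis. Origin: on the table under the middle of the row; z up. Bay centres at x = 0, y = -93, -31, 31, 93 mm; bays 58 x 56 mm inside, floor 8 mm, wall tops 20 mm above the table. A black cable gland (27 mm thick, 34 mm long) sticks out of its +y end. Either side of the table, any yaw.
- unit_red: Loose push-button unit standing upright: a plain cylinder 32 mm in diameter, black up to 34 mm and red from 34 to 50 mm, with a red button cap 28 mm in diameter above it; 62 mm high in all, about 70 g. Origin: centre of its underside; z up along its axis. At the start it stands in the nest with the red tab.
- unit_green: Loose push-button unit standing upright: a plain cylinder 32 mm in diameter, black up to 34 mm and green from 34 to 50 mm, with a green button cap 28 mm in diameter above it; 62 mm high in all, about 70 g. Origin: centre of its underside; z up along its axis. At the start it stands in the nest with the green tab.
- unit_blue: Loose push-button unit standing upright: a plain cylinder 32 mm in diameter, black up to 34 mm and blue from 34 to 50 mm, with a blue button cap 28 mm in diameter above it; 62 mm high in all, about 70 g. Origin: centre of its underside; z up along its axis. At the start it stands in the nest with the blue tab.
- unit_white: Loose push-button unit standing upright: a plain cylinder 32 mm in diameter, black up to 34 mm and white from 34 to 50 mm, with a white button cap 28 mm in diameter above it; 62 mm high in all, about 70 g. Origin: centre of its underside; z up along its axis. At the start it stands in the nest with the white tab.
- nest_red: Fixed grey square nest on the rack with a red tab (14 mm by 44 mm) on its -x side: a shallow tray 60 mm square, 52 mm inside, 12 mm high, floor 4 mm thick. Origin: centre of its underside (8 mm above the table); axes as the rack's. It marks where in the rack's row the red unit stood at the start.
- nest_green: Fixed grey square nest on the rack with a green tab (14 mm by 44 mm) on its -x side: a shallow tray 60 mm square, 52 mm inside, 12 mm high, floor 4 mm thick. Origin: centre of its underside (8 mm above the table); axes as the rack's. It marks where in the rack's row the green unit stood at the start.
- nest_blue: Fixed grey square nest on the rack with a blue tab (14 mm by 44 mm) on its -x side: a shallow tray 60 mm square, 52 mm inside, 12 mm high, floor 4 mm thick. Origin: centre of its underside (8 mm above the table); axes as the rack's. It marks where in the rack's row the blue unit stood at the start.
- nest_white: Fixed grey square nest on the rack with a white tab (14 mm by 44 mm) on its -x side: a shallow tray 60 mm square, 52 mm inside, 12 mm high, floor 4 mm thick. Origin: centre of its underside (8 mm above the table); axes as the rack's. It marks where in the rack's row the white unit stood at the start.

How it is judged:
By the outcome, as a careful person would: the job done as asked, in the order asked, and still so for the second after the job is handed in, with the robot touching nothing.
It also fails if it takes over 110 s, if anything falls off the work surface, if the arm or the gripper's body presses on something with over 40 N, if the wrist force passes 120 N, or if a joint passes its speed limit or range.

### The arm

A 6-joint arm with a two-finger parallel gripper is mounted at the origin on the work surface. World frame = base frame: x ahead of the robot, y to its left, z up, the work surface at z = 0. Lengths are in mm, angles in rad, forces in N, time in s.
With the tool pointing down it reaches from about 275 to 850 mm from the base axis. Payload 19 kg.
Tool frame: the origin (TCP) lies midway between the tips of the shut fingers; the grasp point (between the pads) lies 19 mm behind it (robot.pinch_z is the distance from the TCP to the grasp point, in mm); x points along the fingers, z is the direction in which the jaws open and shut, and the axes are right-handed (so a half turn about x gives the same grasp; the last joint's range is limited). The gripper opens to 85 mm and grips with 20 to 120 N. Pads are 22 mm wide; open, the fingers measure 114 mm over their backs; the gripper's body (76 mm by 85 mm) begins 54 mm behind the grasp point. The pads swing forward as they close: fully open they stand 13 mm farther back than shut.
Start: joints at [1.172, 0.15, 1.437, -0, 1.554, -0.134], TCP at [150.491, 554.923, 201.567] pointing down, gripper open.
Joint ranges: [-2.8, 2.8], [-0.68, 2.1], [0.12, 2.68], [-1.39, 4.53], [0.16, 2.79], [-2.81, 2.81]. Speed limits (rad/s): [1.89, 1.89, 2.22, 3.01, 3.01, 3.01].

### API

Orientations are given as a rotation vector (axis times angle).
In Python, from rig import robot gives the robot as it stands.
- The arm moves only by the tool drive_tool, never from a script. Its argument "steps" is a list of rows, each a list of 3 entries, a list of its own where there are three numbers: the turn, a rotation vector about the tool's x, y, z in rad, then the shift along the tool's x, y, z in m, then the closure in counts, from 0 (fully open) to 255 (shut). A call has 1 to 5 rows; each row shifts and turns the commanded pose from where the row before left it, along the tool's axes as they then stand; what a row does not reach is not made up. A row lasts 1/10 s, in which the tool goes at most 50 mm and 8.59 degrees, less where a joint would pass 70% of its speed; a pose out of reach is approached as far as the arm can. A call is refused whole if a number of a shift passes 0.05 or a number of a turn 0.15, either way. A call with a gripper value outside its range is refused whole. The fingers move at their own pace and stop on an object; "squeeze" is the grip in N (left out, the last holds). Time passes only in rows, so rows that do not move let the fingers close. It gives the time, the measured TCP pose, the force and the opening at its end, in the units of the state.
- robot.sense(): the state, without advancing time (a new reading comes with each control period).
- robot.snapshot(name): name is "side" or "top" or "wrist"; returns (picture, depth): 480x640x3 uint8, blue, green, red; 480x640 float32, mm along the optical axis (not along the pixel's ray), 0 where there is no reading.
- robot.calibration(name): a dict with "fx", "fy", "cx", "cy" (pixels), "pose" (4x4, takes a point from camera to world coordinates). Camera axes: x right, y up, looking along -z (the intrinsics and any distortion apply to the point x, -y, -z); pixel columns grow to the right and rows downward; lengths in mm; the calibration is good to about 2 mm. A picture is of the moment at which its call begins: read the wrist's pose just before it. calibration takes no time and is no camera call; for the wrist camera it gives the pose at the moment of the call.
- robot.finish_job(): hands the job in, once; it reports no verdict.
Trained networks look in the newest picture that a camera, given by its name, has taken for a name from the list of things; names that differ only in an ending like _2 or _b are one class to them, and where a whole thing is asked for, a point or a joint stands for the part that bears it (a point fixed in the world has none). Each returns a list of dicts, best first, with "p" (0 to 1); they miss things now and then, are a little off and sometimes report something else, mostly with a low value. They report only what shows in the picture. A call takes as long as a camera call.
- robot.outline_of(camera, thing): "mask" (480x640 bool, what is visible of it) and "rect" ([left, top, width, height] in pixels, round what is visible of it).
- robot.spot_point(camera, thing): "centre" ([column, row] in pixels: a listed point, or the origin of a listed thing).
The state is a dict: "t": time; "joint_positions": joint angles; "joint_vel": joint speeds; "joint_efforts": joint torques, N m; "tcp_pos": TCP position; "tcp_rot": TCP orientation; "ft_force": force on the tool from outside, world axes, zero at the start; "moment": the same for the moment, N m; "finger_gap": finger opening in mm.
Only numpy, scipy, OpenCV 4.12 (cv2) and the standard library are available. Lean on these libraries where they do the work, as an engineer would, in place of code of your own. Each camera call takes 0.05 s, during which the arm holds its last target.

## Working session

There is one attempt and no reset: what is moved stays moved. The work goes in short steps, Python scripts to look and compute and a tool call to move; the robot and the scene stay as the last step left them, time stands still between calls to the robot, and variables do not carry over. Pictures are saved under pics/ and viewed, and the job is handed in when it is done.

Besides the shell and the picture viewer there is one more tool, called after ">>>" as name(argument=value, ...), one argument or row to a line, values as JSON. drive_tool: Moves the arm, as the interface text tells. Its arguments: {"type":"object","properties":{"steps":{"type":"array","items":{"type":"array"}},"squeeze":{"type":"number"}},"required":["steps"]}

```bash
ls; mkdir -p pics
cat > h.py <<'E'
import numpy as np, cv2
from rig import robot
from scipy.spatial.transform import Rotation as R
def px2w(c,u,v,z):
    K=robot.calibration(c) if isinstance(c,str) else c
    P=np.array(K['pose']); d=np.array([(u-K['cx'])/K['fx'],-(v-K['cy'])/K['fy'],-1.0])
    d=P[:3,:3]@d; o=P[:3,3]; return o+d*(z-o[2])/d[2]
def px2w_d(K,u,v,dep):
    P=np.array(K['pose']); d=np.array([(u-K['cx'])/K['fx'],-(v-K['cy'])/K['fy'],-1.0])*dep
    return P[:3,:3]@d+P[:3,3]
E
python3 - <<'E'
from h import *
s=robot.sense(); print(s)
for c in ['top','side']:
    K=robot.calibration(c); print(c,K)
    im,d=robot.snapshot(c); cv2.imwrite(f'pics/{c}0.png',im); np.save(f'{c}0.npy',d)
    for t in ['rack','box','unit_red','unit_green','unit_blue','unit_white','nest_red','nest_green','nest_blue','nest_white']:
        r=robot.spot_point(c,t); print(t,[(np.round(x['centre']),round(x['p'],2)) for x in r][:3])
E
```

```text
pics
{'t': 0.0, 'joint_positions': array([ 1.17200281e+00,  1.50969603e-01,  1.43799492e+00, -4.56439793e-05,
        1.55379044e+00, -1.34021398e-01]), 'joint_vel': array([ 2.10609372e-03,  1.23136740e-03, -1.85704396e-03,  8.82384771e-05,
       -4.14174483e-04, -2.08801707e-04]), 'joint_efforts': array([ 3.11785887e-03, -7.13064194e+01, -5.70865345e+01,  5.05626099e-05,
        9.09955124e-03,  2.58739078e-06]), 'tcp_pos': array([150.4129843 , 554.70061527, 201.00279457]), 'tcp_rot': array([-1.0126303 ,  1.32390465,  1.01160394]), 'ft_force': array([-0.36404817,  0.3544358 ,  0.16524828]), 'moment': array([-0.01784057,  0.0157175 ,  0.03232646]), 'finger_gap': 85.37636651646977}
top {'fx': 506.0534275474518, 'fy': 506.0534275474518, 'cx': 319.7061844798664, 'cy': 236.87554187138244, 'pose': array([[-8.51695847e-03,  9.81490143e-01, -1.91323183e-01,
         3.47073549e+02],
       [-9.99512070e-01, -2.60590209e-03,  3.11260532e-02,
        -6.38710491e+00],
       [ 3.00513449e-02,  1.91494930e-01,  9.81033439e-01,
         9.00160077e+02],
       [ 0.00000000e+00,  0.00000000e+00
[... 670 characters left out ...]
    [-6.48922483e-02, -6.71701601e-01,  7.37974224e-01,
         7.57469978e+02],
       [-3.48407362e-03,  7.39680954e-01,  6.72948696e-01,
         7.82552491e+02],
       [ 0.00000000e+00,  0.00000000e+00,  0.00000000e+00,
         1.00000000e+00]])}
rack [(array([346., 212.]), 0.7)]
box [(array([314., 404.]), 0.89)]
unit_red [(array([331., 211.]), 0.71)]
unit_green [(array([389., 200.]), 0.76), (array([346., 211.]), 0.45)]
unit_blue [(array([363., 206.]), 0.66)]
unit_white [(array([308., 218.]), 0.57)]
nest_red [(array([330., 213.]), 0.68)]
nest_green [(array([384., 205.]), 0.73), (array([388., 203.]), 0.7)]
nest_blue [(array([358., 208.]), 0.68)]
nest_white [(array([304., 216.]), 0.88)]
```

View pics/top0.png

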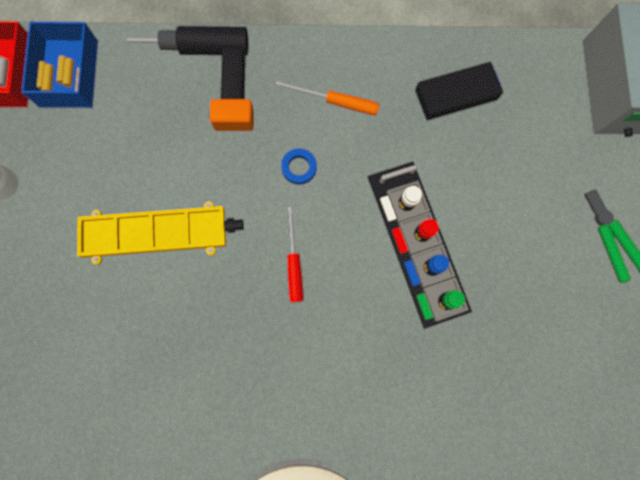

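View pics/side0.png

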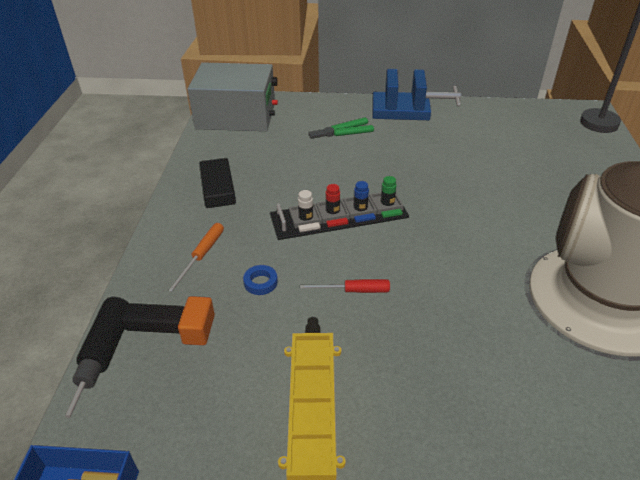

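The top view shows the handle at (398,175). From it the units run white (412,197), red (428,228), blue (437,264), green (452,299). The box spans (78–225, 232), with its gland on the right at (235,225). So white goes in the leftmost bay, then red, blue, and green next to the gland.

```bash
cat >> h.py <<'E'
def cloud(K,d):
    v,u=np.mgrid[0:480,0:640]; P=np.array(K['pose'])
    D=np.stack([(u-K['cx'])/K['fx']*d,-(v-K['cy'])/K['fy']*d,-d],-1)
    return D@P[:3,:3].T+P[:3,3]
def colmask(im,name):
    hsv=cv2.cvtColor(im,cv2.COLOR_BGR2HSV); H,S,V=[hsv[...,i].astype(int) for i in range(3)]
    if name=='yellow': return (abs(H-26)<7)&(S>140)&(V>90)
    if name=='red': return ((H<6)|(H>174))&(S>150)&(V>70)
    if name=='green': return (abs(H-63)<13)&(S>120)&(V>50)
    if name=='blue': return (abs(H-110)<12)&(S>140)&(V>60)
    if name=='white': return (S<40)&(V>190)
def units(c,im,d,K,zmin=66):
    X=cloud(K,d); out={}
    for n in ['white','red','blue','green']:
        m=colmask(im,n)&(d>0)&(X[...,2]>50)&(X[...,2]<95)&(X[...,0]<700)
        if m.sum()<15: out[n]=None; continue
        p=X[m]; zt=np.percentile(p[:,2],90); q=p[abs(p[:,2]-zt)<4]
        c_,r_=cv2.minEnclosingCircle(q[:,:2].astype(np.float32))
        out[n]=(np.round(q.mean(0),1),np.round(c_,1),round(r_,1),len(q))
    return out
E
python3 - <<'E'
from h import *
for c in ['top','side']:
    K=robot.calibration(c); im=cv2.imread(f'pics/{c}0.png'); d=np.load(f'{c}0.npy'); X=cloud(K,d)
    for k,v in units(c,im,d,K).items(): print(c,k,v)
    m=colmask(im,'yellow')&(d>0)&(X[...,2]>14)&(X[...,2]<30)
    n,l,st,_=cv2.connectedComponentsWithStats(m.astype(np.uint8))
    m=colmask(im,'yellow'); 
    n,l,st,_=cv2.connectedComponentsWithStats(m.astype(np.uint8)); i=1+np.argmax(st[1:,4]); m=(l==i)&(d>0)
    p=X[m]; print('z pct',np.percentile(p[:,2],[2,25,50,75,98]))
    q=p[p[:,2]>16]; print(len(q),cv2.minAreaRect(q[:,:2].astype(np.float32)))
    # table
    print('table z', np.median(X[300:330,180:260,2]) if c=='top' else np.median(X[300:380,400:480,2]))
K=robot.calibration('wrist');print(K)
E
```

```text
top white (array([ 583.2, -191.5,   75. ]), array([ 582.6, -191.7]), 14.1, 193)
top red (array([ 525.9, -218.1,   74.7]), array([ 526.1, -218.3]), 13.8, 192)
top blue (array([ 464.8, -232.2,   74.8]), array([ 465.6, -232.8]), 13.7, 196)
top green (array([ 405. , -255.1,   74.6]), array([ 405.6, -255.1]), 14.0, 204)
z pct [ 5.92810949  8.55592913 10.17982457 18.79423872 23.25865837]
1801 ((531.3297119140625, 262.68463134765625), (70.49832153320312, 257.5430908203125), 4.485054016113281)
table z 0.771167841209774
side white None
side red (array([ 522.9, -214.9,   72.3]), array([ 522.4, -215.9]), 16.1, 77)
side blue (array([ 347.9, -645. ,   88.8]), array([ 351.5, -645.3]), 50.3, 42)
side green (array([ 402.5, -250.3,   72.3]), array([ 402.9, -250.8]), 14.8, 72)
z pct [ 3.84047402  6.40055712  7.81191078 16.75883213 20.73352297]
1833 ((528.9278564453125, 264.50897216796875), (69.95619201660156, 255.40631103515625), 4.346966743469238)
table z -1.3145757253859642
{'fx': 352.7188698689121, 'fy': 352.7188698689121, 'cx': 317.541800833591, 'cy': 239.13472468424285, 'pose': array([[ 2.61355791e-01, -9.18043670e-01, -2.98142534e-01,
         7.46123161e+01],
       [ 9.65242531e-01,  2.48602798e-01,  8.06443142e-02,
         5.76087192e+02],
       [ 8.40660342e-05, -3.08856713e-01,  9.51108576e-01,
         3.72057894e+02],
       [ 0.00000000e+00,  0.00000000e+00,  0.00000000e+00,
         1.00000000e+00]])}
```

```bash
cat >> h.py <<'E'
def Rdown(th):
    c,s=np.cos(th),np.sin(th)
    return np.array([[0,-s,c],[0,c,s],[-1,0,0]],float)
def plan(target,thdeg,g,n=None,order='after'):
    s=robot.sense(); p=np.array(s['tcp_pos']); Rc=R.from_rotvec(s['tcp_rot'])
    Rt=R.from_matrix(Rdown(np.deg2rad(thdeg))); dr=(Rc.inv()*Rt).as_rotvec()
    J=Rc.as_matrix(); print('now',np.round(p,1),'jaw deg',round(np.degrees(np.arctan2(J[1,2],J[0,2])),1),'down',np.round(J[:,0],3),'gap',round(s['finger_gap'],1),'F',np.round(s['ft_force'],1),'t',round(s['t'],2),'q',np.round(s['joint_positions'],2))
    D=np.array(target)-p
    if n is None: n=int(max(np.ceil(np.linalg.norm(D)/46),np.ceil(np.linalg.norm(dr)/0.13),1))
    for i in range(n):
        Ri=(Rc*R.from_rotvec(dr*(i+0)/n)).as_matrix()
        print([[round(float(x),3) for x in dr/n],[round(float(x),4) for x in Ri.T@D/n/1000],g])
E
python3 - <<'E'
from h import *
plan((470,-180,200),-70,0)
plan((470,-180,200),110,0)
E
```

```text
now [150.5 554.9 201.6] jaw deg 74.8 down [-0. -0. -1.] gap 85.6 F [0.1 0.5 0.5] t 1.1 q [ 1.17  0.15  1.44  0.    1.55 -0.13]
[[0.126, -0.0, 0.0], [0.0001, -0.025, -0.0313], 0]
[[0.126, -0.0, 0.0], [0.0001, -0.0288, -0.0279], 0]
[[0.126, -0.0, 0.0], [0.0001, -0.0321, -0.024], 0]
[[0.126, -0.0, 0.0], [0.0001, -0.0348, -0.0198], 0]
[[0.126, -0.0, 0.0], [0.0001, -0.0371, -0.0152], 0]
[[0.126, -0.0, 0.0], [0.0001, -0.0387, -0.0105], 0]
[[0.126, -0.0, 0.0], [0.0001, -0.0397, -0.0055], 0]
[[0.126, -0.0, 0.0], [0.0001, -0.0401, -0.0004], 0]
[[0.126, -0.0, 0.0], [0.0001, -0.0398, 0.0046], 0]
[[0.126, -0.0, 0.0], [0.0001, -0.0389, 0.0096], 0]
[[0.126, -0.0, 0.0], [0.0001, -0.0374, 0.0144], 0]
[[0.126, -0.0, 0.0], [0.0001, -0.0353, 0.019], 0]
[[0.126, -0.0, 0.0], [0.0001, -0.0326, 0.0233], 0]
[[0.126, -0.0, 0.0], [0.0001, -0.0294, 0.0272], 0]
[[0.126, -0.0, 0.0], [0.0001, -0.0257, 0.0307], 0]
[[0.126, -0.0, 0.0], [0.0001, -0.0217, 0.0337], 0]
[[0.126, -0.0, 0.0], [0.0001, -0.0172, 0.0362], 0]
[[0.126, -0.0, 0.0], [0.0001, -0.0125, 0.0381], 0]
[[0.126, -0.0, 0.0], [0.0001, -0.0076, 0.0393], 0]
[... 444 characters left out ...]
0]
[[-0.034, -0.0, -0.0], [0.0001, -0.0215, -0.039], 0]
[[-0.034, -0.0, -0.0], [0.0001, -0.0202, -0.0397], 0]
[[-0.034, -0.0, -0.0], [0.0001, -0.0188, -0.0404], 0]
[[-0.034, -0.0, -0.0], [0.0001, -0.0174, -0.041], 0]
[[-0.034, -0.0, -0.0], [0.0001, -0.016, -0.0415], 0]
[[-0.034, -0.0, -0.0], [0.0001, -0.0146, -0.0421], 0]
[[-0.034, -0.0, -0.0], [0.0001, -0.0131, -0.0425], 0]
[[-0.034, -0.0, -0.0], [0.0001, -0.0117, -0.043], 0]
[[-0.034, -0.0, -0.0], [0.0001, -0.0102, -0.0433], 0]
[[-0.034, -0.0, -0.0], [0.0001, -0.0087, -0.0437], 0]
[[-0.034, -0.0, -0.0], [0.0001, -0.0072, -0.0439], 0]
[[-0.034, -0.0, -0.0], [0.0001, -0.0057, -0.0441], 0]
[[-0.034, -0.0, -0.0], [0.0001, -0.0042, -0.0443], 0]
```

>>> drive_tool(
  steps=[
    [[0.126,0,0],[0,-0.025,-0.0313],0],
    [[0.126,0,0],[0,-0.0288,-0.0279],0],
    [[0.126,0,0],[0,-0.0321,-0.024],0],
    [[0.126,0,0],[0,-0.0348,-0.0198],0],
    [[0.126,0,0],[0,-0.0371,-0.0152],0],
  ],
)

```text
t: 1.6
tcp_pos: [230.8, 369.8, 201.6]
tcp_rot: [-0.525, 1.506, 0.525]
ft_force: [1.2, 0.2, 0.1]
finger_gap: 85.4
```

>>> drive_tool(
  steps=[
    [[0.126,0,0],[0,-0.0387,-0.0105],0],
    [[0.126,0,0],[0,-0.0397,-0.0055],0],
    [[0.126,0,0],[0,-0.0401,0],0],
    [[0.126,0,0],[0,-0.0398,0.0046],0],
    [[0.126,0,0],[0,-0.0389,0.0096],0],
  ],
)

```text
t: 2.1
tcp_pos: [311.6, 186.4, 201.8]
tcp_rot: [-0.032, 1.57, 0.032]
ft_force: [0.6, 0.7, 0.4]
finger_gap: 85.7
```

>>> drive_tool(
  steps=[
    [[0.126,0,0],[0,-0.0374,0.0144],0],
    [[0.126,0,0],[0,-0.0353,0.019],0],
    [[0.126,0,0],[0,-0.0326,0.0233],0],
    [[0.126,0,0],[0,-0.0294,0.0272],0],
    [[0.126,0,0],[0,-0.0257,0.0307],0],
  ],
)

```text
t: 2.6
tcp_pos: [392.3, 2.7, 201.9]
tcp_rot: [0.462, 1.52, -0.462]
ft_force: [0.9, 0.6, 0.4]
finger_gap: 85.6
```

>>> drive_tool(
  steps=[
    [[0.126,0,0],[0,-0.0217,0.0337],0],
    [[0.126,0,0],[0,-0.0172,0.0362],0],
    [[0.126,0,0],[0,-0.0125,0.0381],0],
    [[0.126,0,0],[0,-0.0076,0.0393],0],
    [[0.126,0,0],[0,-0.0026,0.04],0],
  ],
)

```text
t: 3.1
tcp_pos: [473.6, -180.5, 201.7]
tcp_rot: [0.947, 1.355, -0.947]
ft_force: [0.7, 0.6, -0.1]
finger_gap: 85.4
```

Run:
```python
from h import *
plan((470,-180,200),-70,0,n=1)
K=robot.calibration('wrist'); im,d=robot.snapshot('wrist'); cv2.imwrite('pics/w1.png',im); np.save('w1.npy',d)
print(K['pose'][:3,3]); X=cloud(K,d)
for k,v in units('wrist',im,d,K).items(): print(k,v)
```

```text
now [ 473.6 -180.5  201.7] jaw deg -69.9 down [ 0. -0. -1.] gap 85.4 F [ 0.7  0.6 -0.1] t 3.1 q [-0.52  0.01  1.59 -0.    1.54  0.7 ]
[[0.002, 0.0, -0.0], [0.0017, -0.0032, -0.0017], 0]
[ 548.45139646 -152.78052687  372.1758065 ]
white (array([ 583.7, -194.3,   72.2]), array([ 583.7, -195.1]), 12.7, 723)
red (array([ 526. , -218.4,   72.1]), array([ 525.3, -218.7]), 14.0, 800)
blue (array([ 465.9, -232.8,   72.1]), array([ 464.8, -233. ]), 13.8, 625)
green (array([ 406. , -255.4,   72.1]), array([ 405.1, -255.5]), 13.8, 542)
```

View pics/w1.png

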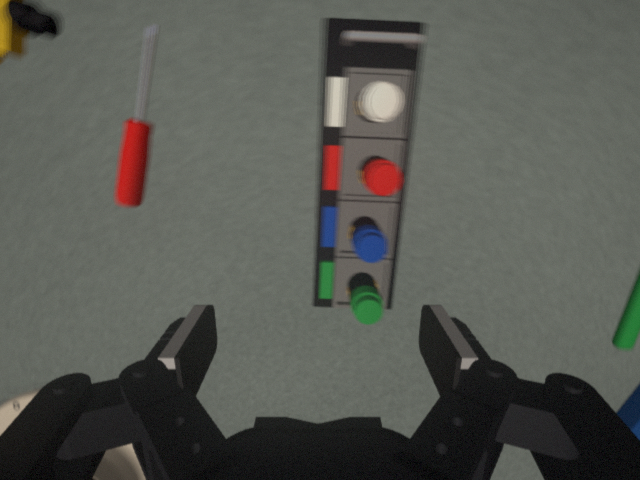

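Run:
```python
from h import *
plan((583,-193.5,130),-70,0)
```

```text
now [ 475.1 -184.8  200.9] jaw deg -70.5 down [-0.    -0.001 -1.   ] gap 85.7 F [-3.8 -2.2 -4.6] t 3.15 q [-0.52  0.01  1.59 -0.    1.54  0.71]
[[-0.003, 0.0, 0.0], [0.0236, 0.033, 0.0147], 0]
[[-0.003, 0.0, 0.0], [0.0236, 0.0329, 0.0148], 0]
[[-0.003, 0.0, 0.0], [0.0236, 0.0329, 0.0149], 0]
```

The wrist view shows all four units upright: white (381,102), red (383,177), blue (370,243), green (366,303). The handle is at (382,37). The positions agree with the top view to within 3 mm, so I'll start with white.

>>> drive_tool(
  steps=[
    [[0,0,0],[0.0236,0.033,0.0147],0],
    [[0,0,0],[0.0236,0.033,0.0147],0],
    [[0,0,0],[0.0236,0.033,0.0147],0],
    [[0,0,0],[0,0,0],0],
    [[0,0,0],[0,0,0],0],
  ],
  squeeze=40,
)

```text
t: 3.65
tcp_pos: [581.3, -185.2, 129.8]
tcp_rot: [0.942, 1.359, -0.943]
ft_force: [-0.7, 0.5, 0.1]
finger_gap: 85.5
```

Run:
```python
from h import *
plan((583,-193.5,27),-70,0,n=3)
K=robot.calibration('wrist'); im,d=robot.snapshot('wrist'); cv2.imwrite('pics/w2.png',im)
for k,v in units('wrist',im,d,K).items(): print(k,v)
```

```text
now [ 581.3 -185.2  129.8] jaw deg -69.5 down [-0.002  0.001 -1.   ] gap 85.5 F [-0.7  0.5  0.1] t 3.65 q [-0.43  0.26  1.46 -0.    1.43  0.78]
[[0.003, -0.0, 0.001], [0.0343, -0.0004, 0.0028], 0]
[[0.003, -0.0, 0.001], [0.0343, -0.0004, 0.0028], 0]
[[0.003, -0.0, 0.001], [0.0343, -0.0004, 0.0028], 0]
white (array([ 582.9, -192. ,   72.2]), array([ 582.7, -191.9]), 13.4, 1066)
red (array([ 526.8, -218. ,   72. ]), array([ 525.6, -218.5]), 14.1, 966)
blue (array([ 465.7, -232.3,   72. ]), array([ 464.6, -232.9]), 14.2, 790)
green None
```

View pics/w2.png

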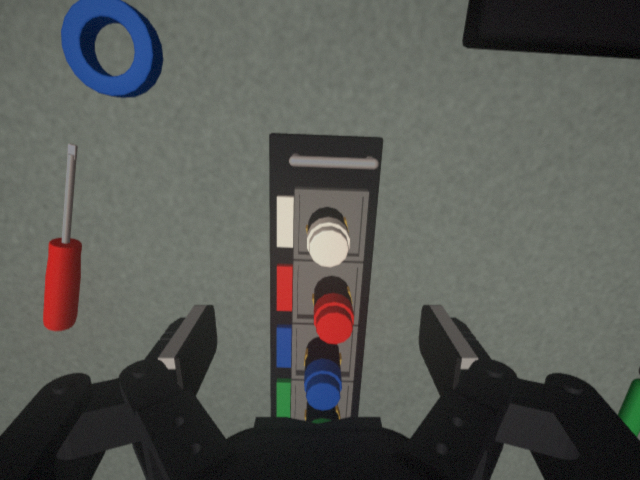

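White sits at (583,-192) mm, pixel (328,240), between the open fingers. Descending to grasp it.

>>> drive_tool(
  steps=[
    [[0,0,0],[0.02,-0.0005,0.006],0],
    [[0,0,0],[0.035,0,0.001],0],
    [[0,0,0],[0.035,0,0],0],
    [[0,0,0],[0.013,0,0],0],
    [[0,0,0],[0,0,0],0],
  ],
)

```text
t: 4.2
tcp_pos: [582.5, -192.1, 27.7]
tcp_rot: [0.942, 1.358, -0.943]
ft_force: [0.5, -0.3, 0.1]
finger_gap: 85.2
```

>>> drive_tool(
  steps=[
    [[0,0,0],[0,0,0],120],
    [[0,0,0],[0,0,0],255],
    [[0,0,0],[0,0,0],255],
    [[0,0,0],[0,0,0],255],
    [[0,0,0],[0,0,0],255],
  ],
  squeeze=40,
)

```text
t: 4.7
tcp_pos: [583.9, -192.4, 29.1]
tcp_rot: [0.942, 1.355, -0.942]
ft_force: [-2.2, 1.1, 7.9]
finger_gap: 28.5
```

>>> drive_tool(
  steps=[
    [[0,0,0],[0,0,0],255],
    [[0,0,0],[0,0,0],255],
    [[0,0,0],[0,0,0],255],
  ],
)

```text
t: 5.0
tcp_pos: [583.9, -192.4, 29.1]
tcp_rot: [0.942, 1.355, -0.942]
ft_force: [-1.3, 0.9, 9.3]
finger_gap: 28.6
```

Gap 28.5 mm and +9 N were not what I expected for a 32 mm body, so I'll look before lifting.

Run:
```python
from h import *
im,d=robot.snapshot('wrist'); cv2.imwrite('pics/w3.png',im)
im2,d2=robot.snapshot('side'); c=im2[140:260,230:430]; 
cv2.imwrite('pics/s3.png',np.vstack([cv2.resize(im,(600,450))[200:],cv2.resize(c,(600,350),interpolation=cv2.INTER_CUBIC)]))
```

```text
(no output)
```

View pics/s3.png

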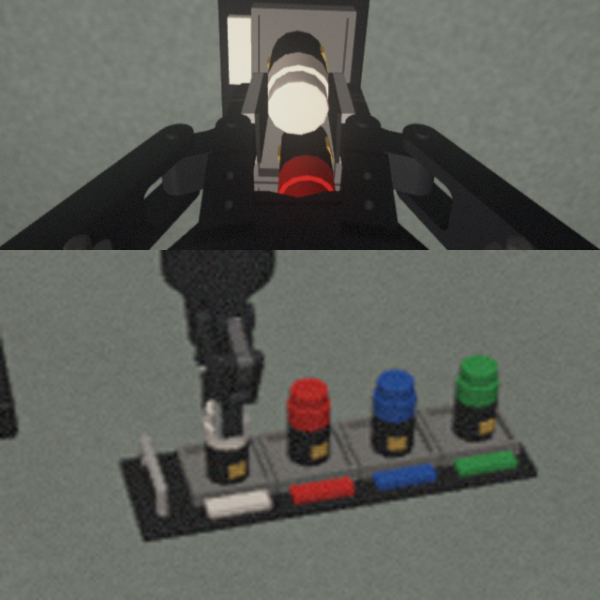

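The pads are on the white band, with the unit upright and centred at about (298,105) in the picture. It looks like a sound grip with the pads pressed in slightly. Lifting gently to test it.

>>> drive_tool(
  steps=[
    [[0,0,0],[-0.02,0,0],255],
    [[0,0,0],[-0.04,0,0],255],
    [[0,0,0],[-0.04,0,0],255],
    [[0,0,0],[0,0,0],255],
  ],
)

```text
t: 5.5
tcp_pos: [585.4, -193.1, 134.0]
tcp_rot: [0.942, 1.349, -0.94]
ft_force: [0.9, -0.9, -0.5]
finger_gap: 28.6
```

Run:
```python
from h import *
im,d=robot.snapshot('wrist')
im2,d2=robot.snapshot('side'); c=im2[100:260,200:430]; 
cv2.imwrite('pics/s4.png',np.vstack([cv2.resize(im,(600,450))[200:],cv2.resize(c,(500,348),interpolation=cv2.INTER_CUBIC,dst=None) if 0 else cv2.copyMakeBorder(cv2.resize(c,(500,348)),0,0,0,100,0)]))
plan((522.9,356.2,130),4.4,255)
```

```text
now [ 583.7 -192.3  128.8] jaw deg -69.6 down [ 0.002 -0.001 -1.   ] gap 28.4 F [-1.1  0.8 -1.3] t 5.6 q [-0.44  0.26  1.45 -0.    1.43  0.77]
[[-0.108, 0.0, -0.0], [-0.0002, 0.0112, -0.0446], 255]
[[-0.108, 0.0, -0.0], [-0.0001, 0.0159, -0.0431], 255]
[[-0.108, 0.0, -0.0], [-0.0001, 0.0205, -0.0412], 255]
[[-0.108, 0.0, -0.0], [-0.0001, 0.0248, -0.0387], 255]
[[-0.108, 0.0, -0.0], [-0.0001, 0.0288, -0.0359], 255]
[[-0.108, 0.0, -0.0], [-0.0001, 0.0325, -0.0326], 255]
[[-0.108, 0.0, -0.0], [-0.0001, 0.0358, -0.0289], 255]
[[-0.108, 0.0, -0.0], [-0.0001, 0.0387, -0.0249], 255]
[[-0.108, 0.0, -0.0], [-0.0001, 0.0411, -0.0206], 255]
[[-0.108, 0.0, -0.0], [-0.0001, 0.0431, -0.016], 255]
[[-0.108, 0.0, -0.0], [-0.0001, 0.0446, -0.0113], 255]
[[-0.108, 0.0, -0.0], [-0.0001, 0.0455, -0.0065], 255]
```

View pics/s4.png

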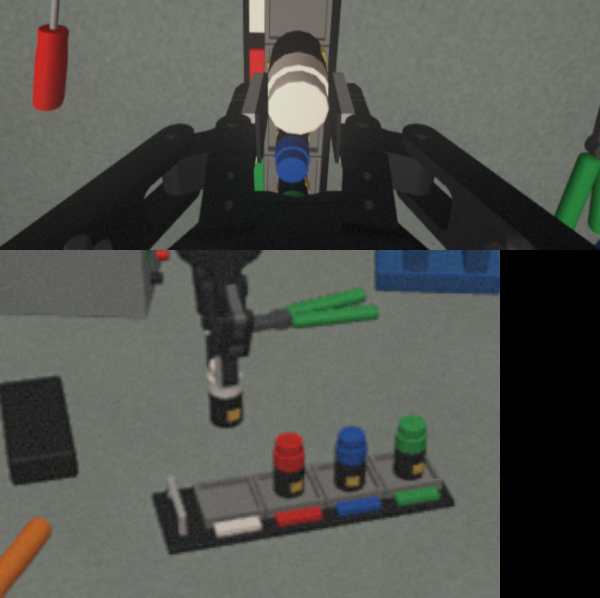

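The unit lifted cleanly and hangs upright. The white nest is now empty. Carrying it to the bay farthest from the gland.

>>> drive_tool(
  steps=[
    [[-0.108,0,0],[0,0.0112,-0.0446],255],
    [[-0.108,0,0],[0,0.0159,-0.0431],255],
    [[-0.108,0,0],[0,0.0205,-0.0412],255],
    [[-0.108,0,0],[0,0.0248,-0.0387],255],
    [[-0.108,0,0],[0,0.0288,-0.0359],255],
  ],
)

```text
t: 6.1
tcp_pos: [556.6, 38.0, 126.6]
tcp_rot: [0.524, 1.508, -0.525]
ft_force: [1.5, 0.1, -0.1]
finger_gap: 28.4
```

>>> drive_tool(
  steps=[
    [[-0.108,0,0],[0,0.0325,-0.0326],255],
    [[-0.108,0,0],[0,0.0358,-0.0289],255],
    [[-0.108,0,0],[0,0.0387,-0.0249],255],
    [[-0.108,0,0],[0,0.0411,-0.0206],255],
    [[-0.108,0,0],[0,0.0431,-0.016],255],
  ],
)

```text
t: 6.6
tcp_pos: [530.6, 266.5, 126.5]
tcp_rot: [0.101, 1.57, -0.102]
ft_force: [0.5, -0.1, -0.6]
finger_gap: 28.3
```

>>> drive_tool(
  steps=[
    [[-0.108,0,0],[0,0.0446,-0.0113],255],
    [[-0.108,0,0],[0,0.0455,-0.0065],255],
    [[0,0,0],[0,0,0],255],
    [[0,0,0],[0,0,0],255],
    [[0,0,0],[0,0,0],255],
  ],
)

```text
t: 7.1
tcp_pos: [521.0, 355.3, 126.9]
tcp_rot: [-0.064, 1.571, 0.063]
ft_force: [-0.4, 0.0, -1.3]
finger_gap: 28.6
```

Run:
```python
from h import *
plan((523.6,355.7,27),4.4,255,n=4)
K=robot.calibration('wrist'); im,d=robot.snapshot('wrist'); cv2.imwrite('pics/w5.png',im)
X=cloud(K,d); m=colmask(im,'yellow')&(d>0); n,l,st,_=cv2.connectedComponentsWithStats(m.astype(np.uint8)); i=1+np.argmax(st[1:,4]); p=X[m]
print(np.percentile(p[:,2],[5,25,50,75,95]))
h,e=np.histogram(p[:,2],bins=np.arange(-4,28,2)); print(h,e)
q=p[(p[:,2]>14)&(p[:,2]<26)]; print(cv2.minAreaRect(q[:,:2].astype(np.float32)))
im,d=robot.snapshot('top'); cv2.imwrite('pics/t5.png',im[150:320,30:330])
K=robot.calibration('top');X=cloud(K,d); m=colmask(im,'yellow')&(d>0)
p=X[m];q=p[(p[:,2]>14)&(p[:,2]<26)]; print(cv2.minAreaRect(q[:,:2].astype(np.float32)))
```

```text
now [521.  355.3 126.9] jaw deg 4.6 down [-0.001 -0.001 -1.   ] gap 28.6 F [-0.4  0.  -1.3] t 7.1 q [ 0.48  0.3   1.41 -0.    1.44  0.4 ]
[[0.001, -0.0, 0.0], [0.025, 0.0001, 0.0007], 255]
[[0.001, -0.0, 0.0], [0.025, 0.0001, 0.0007], 255]
[[0.001, -0.0, 0.0], [0.025, 0.0001, 0.0007], 255]
[[0.001, -0.0, 0.0], [0.025, 0.0001, 0.0007], 255]
[ 5.2141607   6.06327124  6.76217011 17.45958802 18.90255935]
[   4   69   53   63 2644 5145  269  200  185  229 1268 2202   25    0
    0] [-4 -2  0  2  4  6  8 10 12 14 16 18 20 22 24 26]
((529.6781005859375, 273.76580810546875), (70.12210845947266, 232.9618377685547), 4.429948806762695)
((543.72265625, 165.84530639648438), (857.5559692382812, 303.71697998046875), 62.170345306396484)
```

View pics/w5.png

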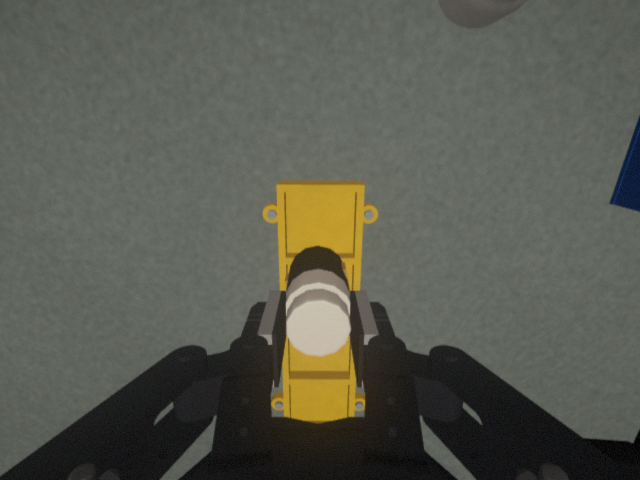

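View pics/t5.png

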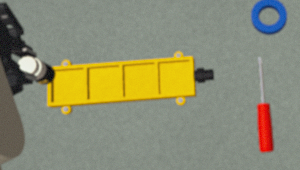

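The wrist view and the top view put the box centre at (530.5,263.3) mm and yaw 4.4°, agreeing to 1 mm. White is held over the end bay, its cap at (318,330) in the image. Lowering it.

>>> drive_tool(
  steps=[
    [[0,0,0],[0.03,0,0.0025],255],
    [[0,0,0],[0.04,0,0],255],
    [[0,0,0],[0.02,0,0],255],
    [[0,0,0],[0.007,0,0],255],
    [[0,0,0],[0,0,0],255],
  ],
)

```text
t: 7.7
tcp_pos: [523.7, 355.6, 30.5]
tcp_rot: [-0.064, 1.571, 0.063]
ft_force: [0.7, -1.1, -0.8]
finger_gap: 28.4
```

>>> drive_tool(
  steps=[
    [[0,0,0],[0.002,0,0],255],
    [[0,0,0],[0,0,0],255],
  ],
)

```text
t: 7.9
tcp_pos: [524.3, 356.5, 30.0]
tcp_rot: [-0.064, 1.568, 0.065]
ft_force: [-0.2, -0.1, -0.1]
finger_gap: 28.5
```

>>> drive_tool(
  steps=[
    [[0,0,0],[0.003,0,0],255],
    [[0,0,0],[0,0,0],255],
  ],
)

```text
t: 8.1
tcp_pos: [523.6, 356.4, 25.9]
tcp_rot: [-0.064, 1.57, 0.064]
ft_force: [-0.2, -0.5, -0.3]
finger_gap: 28.4
```

>>> drive_tool(
  steps=[
    [[0,0,0],[0.001,0,0],255],
    [[0,0,0],[0,0,0],255],
  ],
)

```text
t: 8.3
tcp_pos: [523.7, 356.5, 25.2]
tcp_rot: [-0.064, 1.569, 0.065]
ft_force: [-1.1, -0.4, 3.8]
finger_gap: 28.9
```

>>> drive_tool(
  steps=[
    [[0,0,0],[0.001,0,0],255],
    [[0,0,0],[0,0,0],255],
  ],
)

```text
t: 8.5
tcp_pos: [523.9, 356.7, 25.0]
tcp_rot: [-0.064, 1.569, 0.065]
ft_force: [-4.7, -1.3, 14.5]
finger_gap: 28.6
```

Contact at 14 N, so the unit is on the floor. Releasing and rising.

>>> drive_tool(
  steps=[
    [[0,0,0],[-0.001,0,0],200],
    [[0,0,0],[0,0,0],100],
    [[0,0,0],[0,0,0],0],
    [[0,0,0],[0,0,0],0],
    [[0,0,0],[0,0,0],0],
  ],
)

```text
t: 9.0
tcp_pos: [523.6, 356.3, 24.6]
tcp_rot: [-0.064, 1.57, 0.064]
ft_force: [1.3, 0.5, -0.3]
finger_gap: 84.3
```

>>> drive_tool(
  steps=[
    [[0,0,0],[-0.015,0,0],0],
    [[0,0,0],[-0.045,0,0],0],
    [[0,0,0],[-0.045,0,0],0],
    [[0,0,0],[0,0,0],0],
  ],
)

```text
t: 9.4
tcp_pos: [525.9, 357.6, 137.8]
tcp_rot: [-0.061, 1.561, 0.068]
ft_force: [0.8, 0.2, -0.1]
finger_gap: 85.2
```

Run:
```python
from h import *
plan((525.8,-218.4,135),-70,0)
K=robot.calibration('wrist'); im,d=robot.snapshot('wrist'); cv2.imwrite('pics/w6.png',im)
for k,v in units('wrist',im,d,K).items(): print(k,v)
```

```text
now [525.9 357.6 137.8] jaw deg 4.7 down [ 0.009  0.004 -1.   ] gap 85.2 F [ 0.8  0.2 -0.1] t 9.4 q [ 0.48  0.3   1.39 -0.    1.45  0.39]
[[0.1, 0.0, -0.001], [0.0, -0.0442, -0.0036], 0]
[[0.1, 0.0, -0.001], [0.0, -0.0443, 0.0008], 0]
[[0.1, 0.0, -0.001], [0.0001, -0.044, 0.0052], 0]
[[0.1, 0.0, -0.001], [0.0001, -0.0433, 0.0096], 0]
[[0.1, 0.0, -0.001], [0.0001, -0.0421, 0.0139], 0]
[[0.1, 0.0, -0.001], [0.0002, -0.0405, 0.018], 0]
[[0.1, 0.0, -0.001], [0.0002, -0.0385, 0.022], 0]
[[0.1, 0.0, -0.001], [0.0002, -0.0361, 0.0257], 0]
[[0.1, 0.0, -0.001], [0.0002, -0.0333, 0.0292], 0]
[[0.1, 0.0, -0.001], [0.0002, -0.0302, 0.0324], 0]
[[0.1, 0.0, -0.001], [0.0002, -0.0268, 0.0353], 0]
[[0.1, 0.0, -0.001], [0.0002, -0.0232, 0.0378], 0]
[[0.1, 0.0, -0.001], [0.0002, -0.0193, 0.0399], 0]
white (array([523. , 356.8,  68.1]), array([523.6, 355.9]), 11.5, 145)
red None
blue None
green None
```

View pics/w6.png

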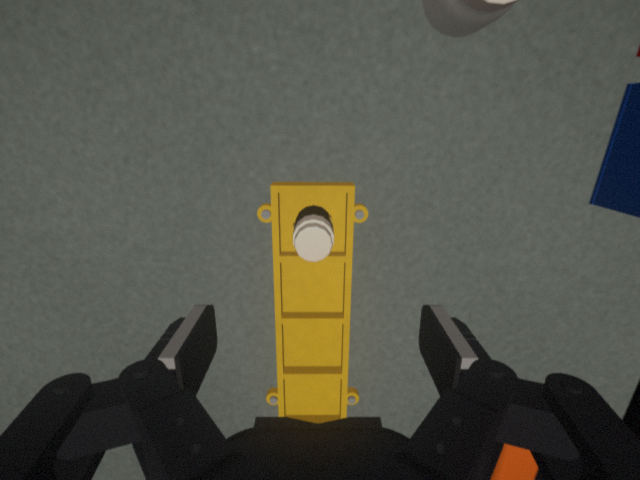

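White stands upright in the end bay at pixel (313,240), measured (523.5,356) mm. Going back for red.

>>> drive_tool(
  steps=[
    [[0.1,0,0],[0,-0.0442,-0.0036],0],
    [[0.1,0,0],[0,-0.0443,0.0008],0],
    [[0.1,0,0],[0,-0.044,0.0052],0],
    [[0.1,0,0],[0,-0.0433,0.0096],0],
    [[0.1,0,0],[0,-0.0421,0.0139],0],
  ],
)

```text
t: 9.95
tcp_pos: [523.1, 133.1, 129.9]
tcp_rot: [0.331, 1.546, -0.331]
ft_force: [1.3, -1.3, 1.1]
finger_gap: 85.3
```

>>> drive_tool(
  steps=[
    [[0.1,0,0],[0,-0.0405,0.018],0],
    [[0.1,0,0],[0,-0.0385,0.022],0],
    [[0.1,0,0],[0,-0.0361,0.0257],0],
    [[0.1,0,0],[0,-0.0333,0.0292],0],
    [[0.1,0,0],[0,-0.0302,0.0324],0],
  ],
)

```text
t: 10.45
tcp_pos: [523.4, -88.5, 130.0]
tcp_rot: [0.719, 1.449, -0.72]
ft_force: [1.0, -0.0, 0.4]
finger_gap: 85.6
```

>>> drive_tool(
  steps=[
    [[0.1,0,0],[0,-0.0268,0.0353],0],
    [[0.1,0,0],[0,-0.0232,0.0378],0],
    [[0.1,0,0],[0,-0.0193,0.0399],0],
    [[0,0,0],[0,0,0],0],
    [[0,0,0],[0,0,0],0],
  ],
)

```text
t: 10.95
tcp_pos: [523.8, -220.4, 129.5]
tcp_rot: [0.947, 1.356, -0.947]
ft_force: [0.5, 0.3, 0.5]
finger_gap: 85.6
```

Run:
```python
from h import *
plan((525.8,-218.4,27),-70,0,n=1)
K=robot.calibration('wrist'); im,d=robot.snapshot('wrist'); cv2.imwrite('pics/w7.png',im)
for k,v in units('wrist',im,d,K).items(): print(k,v)
```

```text
now [ 523.8 -220.4  129.5] jaw deg -69.9 down [-0.001  0.001 -1.   ] gap 85.6 F [0.5 0.3 0.5] t 10.95 q [-0.53  0.17  1.56  0.    1.41  0.69]
[[0.002, -0.001, 0.001], [0.1025, 0.0026, -0.0011], 0]
white None
red (array([ 526.5, -218.3,   72.1]), array([ 525.8, -218.6]), 13.7, 1178)
blue (array([ 465.7, -232.4,   72.1]), array([ 465., -233.]), 13.8, 949)
green (array([ 406.2, -254.7,   71.9]), array([ 404.9, -255.5]), 13.7, 777)
```

View pics/w7.png

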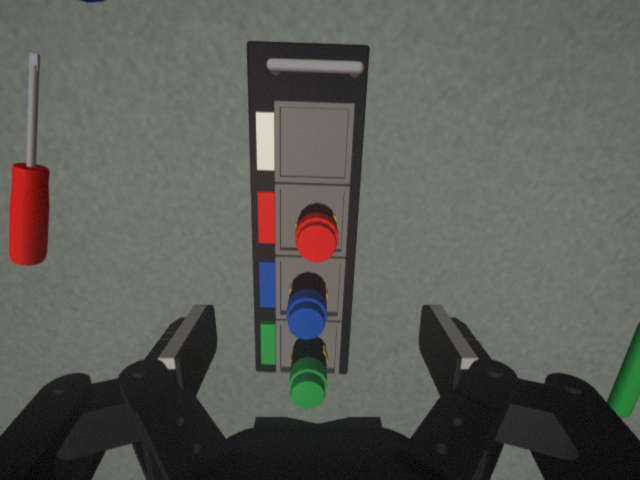

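Red at (317,237), blue (307,313) and green (309,384) are undisturbed. Grasping red.

>>> drive_tool(
  steps=[
    [[0,0,0],[0.02,0.0026,-0.001],0],
    [[0,0,0],[0.035,0,0],0],
    [[0,0,0],[0.035,0,0],0],
    [[0,0,0],[0.0115,0,0],0],
    [[0,0,0],[0,0,0],0],
  ],
)

```text
t: 11.5
tcp_pos: [525.9, -216.7, 27.4]
tcp_rot: [0.944, 1.359, -0.945]
ft_force: [0.2, 0.1, 1.2]
finger_gap: 85.5
```

>>> drive_tool(
  steps=[
    [[0,0,0],[0,0,0],120],
    [[0,0,0],[0,0,0],255],
    [[0,0,0],[0,0,0],255],
    [[0,0,0],[0,0,0],255],
    [[0,0,0],[0,0,0],255],
  ],
)

```text
t: 12.0
tcp_pos: [527.0, -218.3, 29.5]
tcp_rot: [0.945, 1.354, -0.945]
ft_force: [-1.0, 0.9, 7.9]
finger_gap: 28.4
```

>>> drive_tool(
  steps=[
    [[0,0,0],[0,0,0],255],
    [[0,0,0],[-0.02,0,0],255],
    [[0,0,0],[-0.04,0,0],255],
    [[0,0,0],[-0.04,0,0],255],
    [[0,0,0],[0,0,0],255],
  ],
)

```text
t: 12.5
tcp_pos: [528.5, -219.1, 134.2]
tcp_rot: [0.945, 1.347, -0.944]
ft_force: [-0.5, -0.4, -0.6]
finger_gap: 28.0
```

Run:
```python
from h import *
plan((528.1,294.2,130),4.4,255)
im,d=robot.snapshot('wrist'); im2,_=robot.snapshot('side')
cv2.imwrite('pics/w8.png',np.hstack([im[150:400,200:440],cv2.resize(im2[120:245,230:430],(400,250))]))
```

```text
now [ 528.5 -219.1  134.2] jaw deg -69.8 down [ 0.007 -0.004 -1.   ] gap 28.0 F [-0.5 -0.4 -0.6] t 12.5 q [-0.53  0.17  1.55 -0.    1.41  0.69]
[[-0.108, 0.001, -0.0], [0.0002, 0.0148, -0.0402], 255]
[[-0.108, 0.001, -0.0], [0.0002, 0.019, -0.0383], 255]
[[-0.108, 0.001, -0.0], [0.0002, 0.023, -0.0361], 255]
[[-0.108, 0.001, -0.0], [0.0002, 0.0268, -0.0334], 255]
[[-0.108, 0.001, -0.0], [0.0003, 0.0302, -0.0303], 255]
[[-0.108, 0.001, -0.0], [0.0003, 0.0333, -0.0269], 255]
[[-0.108, 0.001, -0.0], [0.0003, 0.036, -0.0231], 255]
[[-0.108, 0.001, -0.0], [0.0003, 0.0383, -0.0191], 255]
[[-0.108, 0.001, -0.0], [0.0003, 0.0401, -0.0149], 255]
[[-0.108, 0.001, -0.0], [0.0003, 0.0415, -0.0105], 255]
[[-0.108, 0.001, -0.0], [0.0003, 0.0424, -0.006], 255]
[[-0.108, 0.001, -0.0], [0.0003, 0.0428, -0.0014], 255]
```

View pics/w8.png

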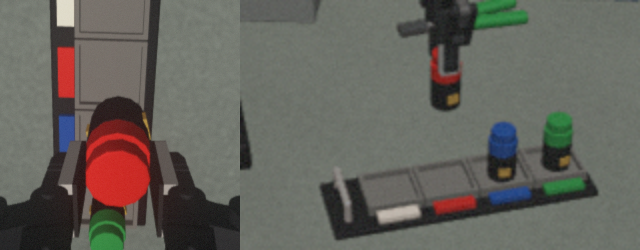

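Red is held upright. Carrying it to the second bay from the far end.

>>> drive_tool(
  steps=[
    [[-0.108,0,0],[0,0.0148,-0.0402],255],
    [[-0.108,0,0],[0,0.019,-0.0383],255],
    [[-0.108,0,0],[0,0.023,-0.0361],255],
    [[-0.108,0,0],[0,0.0268,-0.0334],255],
    [[-0.108,0,0],[0,0.0302,-0.0303],255],
  ],
)

```text
t: 13.1
tcp_pos: [525.3, -2.3, 126.9]
tcp_rot: [0.527, 1.508, -0.528]
ft_force: [0.9, -0.7, -0.3]
finger_gap: 28.0
```

>>> drive_tool(
  steps=[
    [[-0.108,0,0],[0,0.0333,-0.0269],255],
    [[-0.108,0,0],[0,0.036,-0.0231],255],
    [[-0.108,0,0],[0,0.0383,-0.0191],255],
    [[-0.108,0,0],[0,0.0401,-0.0149],255],
    [[-0.108,0,0],[0,0.0415,-0.0105],255],
  ],
)

```text
t: 13.6
tcp_pos: [525.1, 211.6, 126.8]
tcp_rot: [0.104, 1.57, -0.106]
ft_force: [1.3, -0.3, -0.7]
finger_gap: 28.4
```

>>> drive_tool(
  steps=[
    [[-0.108,0,0],[0,0.0424,-0.006],255],
    [[-0.108,0,0],[0,0.0428,-0.0014],255],
    [[0,0,0],[0,0,0],255],
    [[0,0,0],[0,0,0],255],
    [[0,0,0],[0,0,0],255],
  ],
)

```text
t: 14.1
tcp_pos: [525.5, 294.8, 127.3]
tcp_rot: [-0.061, 1.571, 0.06]
ft_force: [0.9, 0.3, -0.2]
finger_gap: 28.4
```

Run:
```python
from h import *
plan((528.1,294.2,27),4.4,255,n=1)
```

```text
now [525.5 294.8 127.3] jaw deg 4.4 down [-0.001 -0.001 -1.   ] gap 28.4 F [ 0.9  0.3 -0.2] t 14.1 q [ 0.38  0.24  1.48 -0.    1.42  0.31]
[[-0.0, -0.002, 0.001], [0.1003, -0.0007, 0.0027], 255]
```

>>> drive_tool(
  steps=[
    [[0,0,0],[0.03,-0.0007,0.0027],255],
    [[0,0,0],[0.04,0,0],255],
    [[0,0,0],[0.02,0,0],255],
    [[0,0,0],[0.009,0,0],255],
    [[0,0,0],[0,0,0],255],
  ],
)

```text
t: 14.6
tcp_pos: [528.3, 294.1, 28.5]
tcp_rot: [-0.061, 1.571, 0.06]
ft_force: [0.9, 0.4, -0.6]
finger_gap: 28.1
```

>>> drive_tool(
  steps=[
    [[0,0,0],[0.002,0,0],255],
    [[0,0,0],[0,0,0],255],
    [[0,0,0],[0,0,0],255],
  ],
)

```text
t: 14.9
tcp_pos: [529.0, 295.3, 28.3]
tcp_rot: [-0.061, 1.569, 0.061]
ft_force: [-0.5, -0.3, -0.7]
finger_gap: 28.0
```

>>> drive_tool(
  steps=[
    [[0,0,0],[0.001,0,0],255],
    [[0,0,0],[0,0,0],255],
  ],
)

```text
t: 15.1
tcp_pos: [528.6, 295.2, 26.5]
tcp_rot: [-0.061, 1.57, 0.061]
ft_force: [-0.0, -0.7, -0.6]
finger_gap: 28.4
```

>>> drive_tool(
  steps=[
    [[0,0,0],[0.001,0,0],255],
    [[0,0,0],[0,0,0],255],
  ],
)

```text
t: 15.3
tcp_pos: [528.8, 295.3, 25.6]
tcp_rot: [-0.061, 1.569, 0.061]
ft_force: [-0.2, 0.3, 2.9]
finger_gap: 28.2
```

>>> drive_tool(
  steps=[
    [[0,0,0],[0.0005,0,0],255],
    [[0,0,0],[0,0,0],255],
  ],
)

```text
t: 15.5
tcp_pos: [529.0, 295.3, 25.5]
tcp_rot: [-0.061, 1.569, 0.061]
ft_force: [-1.0, -0.9, 8.4]
finger_gap: 28.3
```

Floor contact at 8 N. Releasing and rising.

>>> drive_tool(
  steps=[
    [[0,0,0],[0,0,0],200],
    [[0,0,0],[0,0,0],100],
    [[0,0,0],[0,0,0],0],
    [[0,0,0],[0,0,0],0],
    [[0,0,0],[0,0,0],0],
  ],
)

```text
t: 16.0
tcp_pos: [528.5, 295.1, 24.6]
tcp_rot: [-0.061, 1.57, 0.061]
ft_force: [0.3, 0.6, 0.2]
finger_gap: 84.0
```

>>> drive_tool(
  steps=[
    [[0,0,0],[-0.015,0,0],0],
    [[0,0,0],[-0.045,0,0],0],
    [[0,0,0],[-0.045,0,0],0],
    [[0,0,0],[0,0,0],0],
    [[0,0,0],[0,0,0],0],
  ],
)

```text
t: 16.5
tcp_pos: [529.1, 295.4, 131.9]
tcp_rot: [-0.061, 1.567, 0.062]
ft_force: [-0.1, -0.3, -0.0]
finger_gap: 85.4
```

Run:
```python
from h import *
plan((465,-232.8,132),-70,0)
K=robot.calibration('wrist'); im,d=robot.snapshot('wrist'); cv2.imwrite('pics/w9.png',im)
for k,v in units('wrist',im,d,K).items(): print(k,v)
```

```text
now [529.1 295.4 131.9] jaw deg 4.5 down [ 0.003  0.001 -1.   ] gap 85.4 F [-0.1 -0.3 -0. ] t 16.5 q [ 0.38  0.24  1.47 -0.    1.43  0.3 ]
[[0.108, 0.0, -0.0], [-0.0001, -0.0435, -0.0088], 0]
[[0.108, 0.0, -0.0], [-0.0001, -0.0442, -0.004], 0]
[[0.108, 0.0, -0.0], [-0.0, -0.0443, 0.0008], 0]
[[0.108, 0.0, -0.0], [-0.0, -0.044, 0.0056], 0]
[[0.108, 0.0, -0.0], [-0.0, -0.0431, 0.0103], 0]
[[0.108, 0.0, -0.0], [-0.0, -0.0418, 0.0149], 0]
[[0.108, 0.0, -0.0], [-0.0, -0.0399, 0.0193], 0]
[[0.108, 0.0, -0.0], [-0.0, -0.0376, 0.0235], 0]
[[0.108, 0.0, -0.0], [-0.0, -0.0348, 0.0275], 0]
[[0.108, 0.0, -0.0], [-0.0, -0.0316, 0.0311], 0]
[[0.108, 0.0, -0.0], [-0.0, -0.0281, 0.0343], 0]
[[0.108, 0.0, -0.0], [-0.0, -0.0242, 0.0371], 0]
white (array([524.2, 355.4,  68.2]), array([524.3, 355.9]), 11.4, 56)
red (array([529.7, 295. ,  68.2]), array([529.9, 294.9]), 13.4, 1038)
blue None
green None
```

View pics/w9.png

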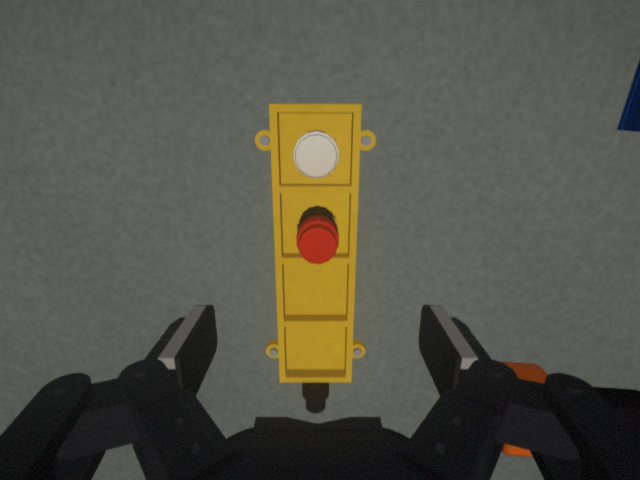

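White (316,153) and red (318,237) both stand in the two bays farthest from the gland, which is at (315,395). Next, blue.

>>> drive_tool(
  steps=[
    [[0.108,0,0],[0,-0.0435,-0.0088],0],
    [[0.108,0,0],[0,-0.0442,-0.004],0],
    [[0.108,0,0],[0,-0.0443,0.0008],0],
    [[0.108,0,0],[0,-0.044,0.0056],0],
    [[0.108,0,0],[0,-0.0431,0.0103],0],
  ],
)

```text
t: 17.05
tcp_pos: [500.8, 73.5, 129.0]
tcp_rot: [0.365, 1.541, -0.366]
ft_force: [1.2, 0.3, 0.1]
finger_gap: 85.5
```

>>> drive_tool(
  steps=[
    [[0.108,0,0],[0,-0.0418,0.0149],0],
    [[0.108,0,0],[0,-0.0399,0.0193],0],
    [[0.108,0,0],[0,-0.0376,0.0235],0],
    [[0.108,0,0],[0,-0.0348,0.0275],0],
    [[0.108,0,0],[0,-0.0316,0.0311],0],
  ],
)

```text
t: 17.55
tcp_pos: [474.7, -146.6, 129.1]
tcp_rot: [0.784, 1.426, -0.785]
ft_force: [0.1, 0.4, 0.4]
finger_gap: 85.6
```

>>> drive_tool(
  steps=[
    [[0.108,0,0],[0,-0.0281,0.0343],0],
    [[0.108,0,0],[0,-0.0242,0.0371],0],
    [[0,0,0],[0,0,0],0],
    [[0,0,0],[0,0,0],0],
    [[0,0,0],[0,0,0],0],
  ],
)

```text
t: 18.05
tcp_pos: [465.2, -232.3, 129.3]
tcp_rot: [0.945, 1.357, -0.945]
ft_force: [-0.5, 0.1, 0.3]
finger_gap: 85.4
```

Run:
```python
from h import *
plan((465,-232.8,27.5),-70,0,n=1)
K=robot.calibration('wrist'); im,d=robot.snapshot('wrist'); cv2.imwrite('pics/w10.png',im)
for k,v in units('wrist',im,d,K).items(): print(k,v)
```

```text
now [ 465.2 -232.3  129.3] jaw deg -69.7 down [-0.001  0.001 -1.   ] gap 85.4 F [-0.5  0.1  0.3] t 18.05 q [-0.61  0.07  1.67  0.    1.4   0.61]
[[0.005, -0.001, 0.001], [0.1018, -0.0003, 0.0005], 0]
white None
red None
blue (array([ 465.5, -232.5,   72.1]), array([ 464.8, -232.8]), 13.6, 1150)
green (array([ 405.8, -254.9,   72. ]), array([ 405. , -255.2]), 13.5, 926)
```

View pics/w10.png

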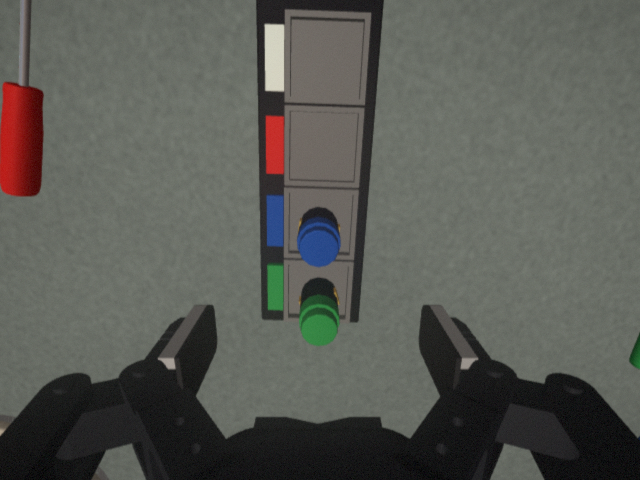

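Blue (319,243) is centred between the fingers. Grasping.

>>> drive_tool(
  steps=[
    [[0,0,0],[0.02,0,0],0],
    [[0,0,0],[0.035,0,0],0],
    [[0,0,0],[0.035,0,0],0],
    [[0,0,0],[0.0115,0,0],0],
    [[0,0,0],[0,0,0],0],
  ],
)

```text
t: 18.6
tcp_pos: [464.9, -232.0, 27.4]
tcp_rot: [0.945, 1.359, -0.945]
ft_force: [0.4, -0.5, 0.2]
finger_gap: 85.5
```

>>> drive_tool(
  steps=[
    [[0,0,0],[0,0,0],120],
    [[0,0,0],[0,0,0],255],
    [[0,0,0],[0,0,0],255],
    [[0,0,0],[0,0,0],255],
    [[0,0,0],[0,0,0],255],
  ],
)

```text
t: 19.1
tcp_pos: [465.9, -233.4, 29.4]
tcp_rot: [0.945, 1.354, -0.945]
ft_force: [-1.2, 1.7, 9.7]
finger_gap: 28.5
```

>>> drive_tool(
  steps=[
    [[0,0,0],[0,0,0],255],
    [[0,0,0],[-0.02,0,0],255],
    [[0,0,0],[-0.04,0,0],255],
    [[0,0,0],[-0.04,0,0],255],
    [[0,0,0],[0,0,0],255],
  ],
)

```text
t: 19.6
tcp_pos: [467.3, -234.5, 133.9]
tcp_rot: [0.944, 1.347, -0.944]
ft_force: [0.4, -0.5, -1.8]
finger_gap: 28.3
```

Run:
```python
from h import *
plan((532.9,232.4,130),4.4,255)
im,d=robot.snapshot('wrist'); im2,_=robot.snapshot('side')
cv2.imwrite('pics/w11.png',np.hstack([im[150:400,200:440],cv2.resize(im2[120:245,230:430],(400,250))]))
```

```text
now [ 467.3 -234.5  133.9] jaw deg -69.8 down [ 0.007 -0.005 -1.   ] gap 28.3 F [ 0.4 -0.5 -1.8] t 19.6 q [-0.61  0.07  1.67 -0.    1.4   0.61]
[[-0.118, 0.001, 0.0], [0.0002, 0.0203, -0.0378], 255]
[[-0.118, 0.001, 0.0], [0.0002, 0.0246, -0.0351], 255]
[[-0.118, 0.001, 0.0], [0.0003, 0.0285, -0.032], 255]
[[-0.118, 0.001, 0.0], [0.0003, 0.0321, -0.0284], 255]
[[-0.118, 0.001, 0.0], [0.0003, 0.0352, -0.0245], 255]
[[-0.118, 0.001, 0.0], [0.0003, 0.0378, -0.0202], 255]
[[-0.118, 0.001, 0.0], [0.0003, 0.0399, -0.0156], 255]
[[-0.118, 0.001, 0.0], [0.0003, 0.0415, -0.0108], 255]
[[-0.118, 0.001, 0.0], [0.0004, 0.0425, -0.0058], 255]
[[-0.118, 0.001, 0.0], [0.0004, 0.0429, -0.0008], 255]
[[-0.118, 0.001, 0.0], [0.0004, 0.0427, 0.0042], 255]
```

View pics/w11.png

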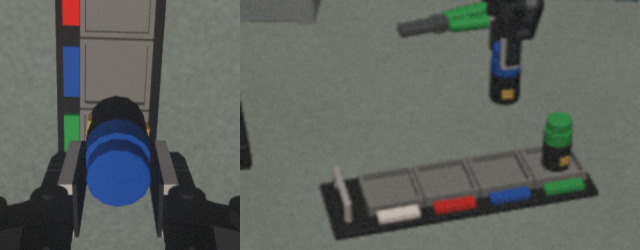

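Blue is held upright. Carrying it to the third bay from the far end.

>>> drive_tool(
  steps=[
    [[-0.118,0,0],[0,0.0203,-0.0378],255],
    [[-0.118,0,0],[0,0.0246,-0.0351],255],
    [[-0.118,0,0],[0,0.0285,-0.032],255],
    [[-0.118,0,0],[0,0.0321,-0.0284],255],
    [[-0.118,0,0],[0,0.0352,-0.0245],255],
  ],
)

```text
t: 20.2
tcp_pos: [494.5, -19.1, 127.0]
tcp_rot: [0.488, 1.517, -0.489]
ft_force: [1.0, -0.8, -1.4]
finger_gap: 28.3
```

>>> drive_tool(
  steps=[
    [[-0.118,0,0],[0,0.0378,-0.0202],255],
    [[-0.118,0,0],[0,0.0399,-0.0156],255],
    [[-0.118,0,0],[0,0.0415,-0.0108],255],
    [[-0.118,0,0],[0,0.0425,-0.0058],255],
    [[-0.118,0,0],[0,0.0429,-0.0008],255],
  ],
)

```text
t: 20.7
tcp_pos: [523.8, 193.2, 126.8]
tcp_rot: [0.026, 1.573, -0.026]
ft_force: [-0.2, -0.3, -0.5]
finger_gap: 28.5
```

>>> drive_tool(
  steps=[
    [[-0.118,0,0],[0,0.0427,0.0042],255],
    [[0,0,0],[0,0,0],255],
    [[0,0,0],[0,0,0],255],
    [[0,0,0],[0,0,0],255],
  ],
)

```text
t: 21.1
tcp_pos: [530.0, 233.2, 127.3]
tcp_rot: [-0.062, 1.571, 0.061]
ft_force: [-0.3, -0.3, -0.3]
finger_gap: 28.3
```

Run:
```python
from h import *
plan((532.9,232.4,26.5),4.4,255,n=1)
```

```text
now [530.  233.2 127.3] jaw deg 4.5 down [-0.001 -0.001 -1.   ] gap 28.3 F [-0.3 -0.3 -0.3] t 21.1 q [ 0.28  0.2   1.54 -0.    1.41  0.2 ]
[[0.002, -0.002, 0.001], [0.1008, -0.0009, 0.003], 255]
```

>>> drive_tool(
  steps=[
    [[0,0,0],[0.03,-0.0009,0.003],255],
    [[0,0,0],[0.04,0,0],255],
    [[0,0,0],[0.02,0,0],255],
    [[0,0,0],[0.01,0,0],255],
    [[0,0,0],[0,0,0],255],
  ],
)

```text
t: 21.6
tcp_pos: [533.2, 232.4, 27.6]
tcp_rot: [-0.062, 1.571, 0.061]
ft_force: [-0.9, -0.5, -0.4]
finger_gap: 28.3
```

>>> drive_tool(
  steps=[
    [[0,0,0],[0.002,0,0],255],
    [[0,0,0],[0,0,0],255],
    [[0,0,0],[0,0,0],255],
  ],
)

```text
t: 21.9
tcp_pos: [533.9, 233.4, 27.2]
tcp_rot: [-0.063, 1.569, 0.063]
ft_force: [0.4, 0.1, -0.3]
finger_gap: 28.1
```

>>> drive_tool(
  steps=[
    [[0,0,0],[0.001,0,0],255],
    [[0,0,0],[0,0,0],255],
  ],
)

```text
t: 22.1
tcp_pos: [533.7, 233.4, 25.6]
tcp_rot: [-0.063, 1.569, 0.063]
ft_force: [-0.2, 0.1, 1.4]
finger_gap: 28.4
```

>>> drive_tool(
  steps=[
    [[0,0,0],[0.0005,0,0],255],
    [[0,0,0],[0,0,0],255],
  ],
)

```text
t: 22.3
tcp_pos: [533.7, 233.5, 25.5]
tcp_rot: [-0.063, 1.569, 0.063]
ft_force: [-2.1, -0.8, 8.5]
finger_gap: 28.5
```

>>> drive_tool(
  steps=[
    [[0,0,0],[0,0,0],200],
    [[0,0,0],[0,0,0],100],
    [[0,0,0],[0,0,0],0],
    [[0,0,0],[0,0,0],0],
    [[0,0,0],[0,0,0],0],
  ],
)

```text
t: 22.8
tcp_pos: [533.4, 233.3, 24.7]
tcp_rot: [-0.063, 1.57, 0.063]
ft_force: [0.2, 0.4, 0.1]
finger_gap: 83.5
```

>>> drive_tool(
  steps=[
    [[0,0,0],[-0.015,0,0],0],
    [[0,0,0],[-0.045,0,0],0],
    [[0,0,0],[-0.045,0,0],0],
    [[0,0,0],[0,0,0],0],
    [[0,0,0],[0,0,0],0],
  ],
)

```text
t: 23.3
tcp_pos: [534.0, 233.5, 131.9]
tcp_rot: [-0.062, 1.567, 0.063]
ft_force: [0.3, -0.1, -1.0]
finger_gap: 85.5
```

Run:
```python
from h import *
plan((405.3,-255.3,132),-70,0)
K=robot.calibration('wrist'); im,d=robot.snapshot('wrist'); cv2.imwrite('pics/w12.png',im)
for k,v in units('wrist',im,d,K).items(): print(k,v)
```

```text
now [534.  233.5 131.9] jaw deg 4.6 down [ 0.003  0.001 -1.   ] gap 85.5 F [ 0.3 -0.1 -1. ] t 23.3 q [ 0.28  0.2   1.52 -0.    1.42  0.2 ]
[[0.118, 0.0, -0.0], [-0.0001, -0.0434, -0.0152], 0]
[[0.118, 0.0, -0.0], [-0.0001, -0.0449, -0.01], 0]
[[0.118, 0.0, -0.0], [-0.0001, -0.0457, -0.0046], 0]
[[0.118, 0.0, -0.0], [-0.0, -0.0459, 0.0008], 0]
[[0.118, 0.0, -0.0], [-0.0, -0.0455, 0.0062], 0]
[[0.118, 0.0, -0.0], [-0.0, -0.0445, 0.0116], 0]
[[0.118, 0.0, -0.0], [-0.0, -0.0428, 0.0167], 0]
[[0.118, 0.0, -0.0], [-0.0, -0.0405, 0.0217], 0]
[[0.118, 0.0, -0.0], [-0.0, -0.0377, 0.0263], 0]
[[0.118, 0.0, -0.0], [-0.0, -0.0343, 0.0306], 0]
[[0.118, 0.0, -0.0], [-0.0, -0.0305, 0.0344], 0]
white (array([523.6, 355.3,  68.2]), array([523.7, 355.4]), 12.4, 1101)
red (array([529.8, 294.2,  68.2]), array([529.9, 293.7]), 13.8, 1383)
blue (array([532.5, 234.9,  68.2]), array([533.3, 232.8]), 12.5, 462)
green None
```

View pics/w12.png

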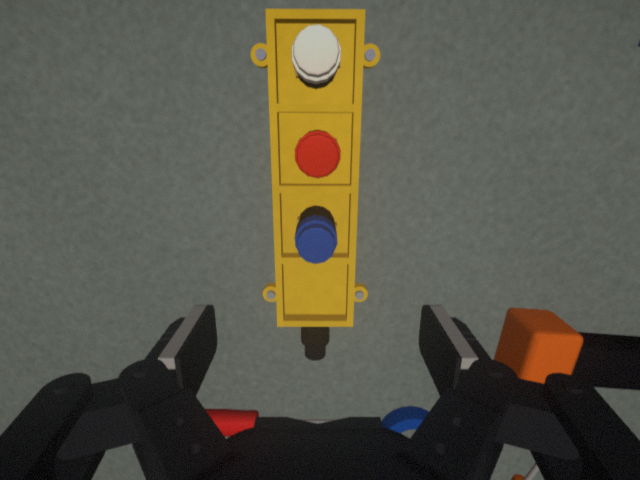

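White (316,53), red (318,153) and blue (316,235) stand upright in their bays. The bay next to the gland is free. Last is green.

>>> drive_tool(
  steps=[
    [[0.118,0,0],[0,-0.0434,-0.0152],0],
    [[0.118,0,0],[0,-0.0449,-0.01],0],
    [[0.118,0,0],[0,-0.0457,-0.0046],0],
    [[0.118,0,0],[0,-0.0459,0.0008],0],
    [[0.118,0,0],[0,-0.0455,0.0062],0],
  ],
)

```text
t: 23.85
tcp_pos: [473.8, 9.7, 129.0]
tcp_rot: [0.403, 1.535, -0.404]
ft_force: [0.3, -0.2, 0.2]
finger_gap: 85.6
```

>>> drive_tool(
  steps=[
    [[0.118,0,0],[0,-0.0445,0.0116],0],
    [[0.118,0,0],[0,-0.0428,0.0167],0],
    [[0.118,0,0],[0,-0.0405,0.0217],0],
    [[0.118,0,0],[0,-0.0377,0.0263],0],
    [[0.118,0,0],[0,-0.0343,0.0306],0],
  ],
)

```text
t: 24.35
tcp_pos: [415.9, -212.7, 129.2]
tcp_rot: [0.86, 1.396, -0.86]
ft_force: [0.9, 0.0, 0.4]
finger_gap: 85.3
```

>>> drive_tool(
  steps=[
    [[0.118,0,0],[0,-0.0305,0.0344],0],
    [[0,0,0],[0,0,0],0],
    [[0,0,0],[0,0,0],0],
    [[0,0,0],[0,0,0],0],
  ],
)

```text
t: 24.75
tcp_pos: [405.6, -254.9, 129.4]
tcp_rot: [0.945, 1.357, -0.944]
ft_force: [-0.1, 0.0, -0.6]
finger_gap: 85.6
```

Run:
```python
from h import *
plan((405.3,-255.3,27.5),-70,0,n=1)
K=robot.calibration('wrist'); im,d=robot.snapshot('wrist'); cv2.imwrite('pics/w13.png',im)
for k,v in units('wrist',im,d,K).items(): print(k,v)
```

```text
now [ 405.6 -254.9  129.4] jaw deg -69.7 down [-0.001  0.001 -1.   ] gap 85.6 F [-0.1  0.  -0.6] t 24.75 q [-0.72 -0.01  1.76  0.    1.4   0.49]
[[0.005, -0.001, 0.0], [0.1019, -0.0003, 0.0004], 0]
white None
red None
blue None
green (array([ 405.3, -255.1,   72.1]), array([ 404.9, -255.1]), 13.7, 1147)
```

View pics/w13.png

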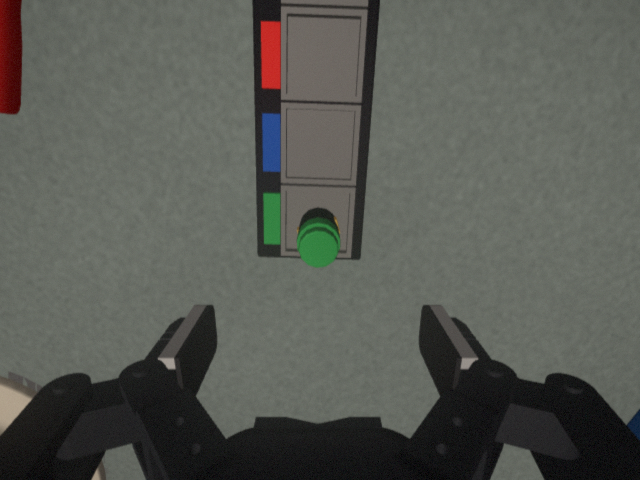

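Green (319,243) is centred. Grasping.

>>> drive_tool(
  steps=[
    [[0,0,0],[0.02,0,0],0],
    [[0,0,0],[0.035,0,0],0],
    [[0,0,0],[0.035,0,0],0],
    [[0,0,0],[0.0115,0,0],0],
    [[0,0,0],[0,0,0],0],
  ],
)

```text
t: 25.3
tcp_pos: [405.4, -254.6, 27.5]
tcp_rot: [0.945, 1.359, -0.944]
ft_force: [-0.1, 0.0, 0.2]
finger_gap: 85.7
```

>>> drive_tool(
  steps=[
    [[0,0,0],[0,0,0],120],
    [[0,0,0],[0,0,0],255],
    [[0,0,0],[0,0,0],255],
    [[0,0,0],[0,0,0],255],
    [[0,0,0],[0,0,0],255],
  ],
)

```text
t: 25.8
tcp_pos: [406.1, -256.1, 29.4]
tcp_rot: [0.945, 1.354, -0.945]
ft_force: [-1.2, 3.6, 10.1]
finger_gap: 28.2
```

>>> drive_tool(
  steps=[
    [[0,0,0],[0,0,0],255],
    [[0,0,0],[-0.02,0,0],255],
    [[0,0,0],[-0.04,0,0],255],
    [[0,0,0],[-0.04,0,0],255],
    [[0,0,0],[0,0,0],255],
  ],
)

```text
t: 26.3
tcp_pos: [407.4, -257.3, 133.7]
tcp_rot: [0.944, 1.348, -0.945]
ft_force: [0.8, 0.4, -1.0]
finger_gap: 28.2
```

Run:
```python
from h import *
plan((537.7,170.6,130),4.4,255)
im,d=robot.snapshot('wrist'); im2,_=robot.snapshot('side')
cv2.imwrite('pics/w14.png',np.hstack([im[150:400,200:440],cv2.resize(im2[120:245,260:460],(400,250))]))
```

```text
now [ 407.4 -257.3  133.7] jaw deg -69.8 down [ 0.006 -0.005 -1.   ] gap 28.2 F [ 0.8  0.4 -1. ] t 26.3 q [-0.72 -0.02  1.75 -0.    1.4   0.49]
[[-0.129, 0.001, 0.0], [0.0002, 0.027, -0.0357], 255]
[[-0.129, 0.001, 0.0], [0.0002, 0.0314, -0.0319], 255]
[[-0.129, 0.001, 0.0], [0.0003, 0.0352, -0.0275], 255]
[[-0.129, 0.001, 0.0], [0.0003, 0.0385, -0.0228], 255]
[[-0.129, 0.001, 0.0], [0.0003, 0.0411, -0.0176], 255]
[[-0.129, 0.001, 0.0], [0.0003, 0.0431, -0.0121], 255]
[[-0.129, 0.001, 0.0], [0.0004, 0.0443, -0.0065], 255]
[[-0.129, 0.001, 0.0], [0.0004, 0.0447, -0.0007], 255]
[[-0.129, 0.001, 0.0], [0.0004, 0.0444, 0.0051], 255]
[[-0.129, 0.001, 0.0], [0.0004, 0.0434, 0.0108], 255]
```

View pics/w14.png

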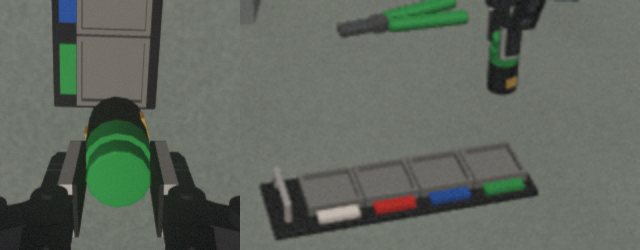

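Green is held and the rack is empty. Carrying it to the bay beside the gland.

>>> drive_tool(
  steps=[
    [[-0.129,0,0],[0,0.027,-0.0357],255],
    [[-0.129,0,0],[0,0.0314,-0.0319],255],
    [[-0.129,0,0],[0,0.0352,-0.0275],255],
    [[-0.129,0,0],[0,0.0385,-0.0228],255],
    [[-0.129,0,0],[0,0.0411,-0.0176],255],
  ],
)

```text
t: 26.9
tcp_pos: [470.5, -40.0, 127.1]
tcp_rot: [0.445, 1.526, -0.445]
ft_force: [0.4, -1.5, -0.6]
finger_gap: 28.4
```

>>> drive_tool(
  steps=[
    [[-0.129,0,0],[0,0.0431,-0.0121],255],
    [[-0.129,0,0],[0,0.0443,-0.0065],255],
    [[-0.129,0,0],[0,0.0447,-0.0007],255],
    [[-0.129,0,0],[0,0.0444,0.0051],255],
    [[-0.129,0,0],[0,0.0434,0.0108],255],
  ],
)

```text
t: 27.4
tcp_pos: [536.5, 173.7, 126.8]
tcp_rot: [-0.061, 1.572, 0.061]
ft_force: [0.3, -0.6, -0.9]
finger_gap: 28.0
```

>>> drive_tool(
  steps=[
    [[0,0,0],[0,0,0],255],
    [[0,0,0],[0,0,0],255],
    [[0,0,0],[0,0,0],255],
  ],
)

```text
t: 27.7
tcp_pos: [536.4, 171.1, 127.4]
tcp_rot: [-0.056, 1.572, 0.055]
ft_force: [-0.1, -0.8, -0.5]
finger_gap: 28.6
```

Run:
```python
from h import *
plan((537.7,170.6,26.5),4.4,255,n=1)
```

```text
now [536.4 171.1 127.4] jaw deg 4.0 down [-0.002 -0.001 -1.   ] gap 28.6 F [-0.1 -0.8 -0.5] t 27.7 q [ 0.17  0.16  1.57 -0.    1.41  0.1 ]
[[-0.006, -0.002, 0.0], [0.1009, -0.0005, 0.0014], 255]
```

>>> drive_tool(
  steps=[
    [[0,0,0],[0.03,-0.0005,0.0014],255],
    [[0,0,0],[0.04,0,0],255],
    [[0,0,0],[0.02,0,0],255],
    [[0,0,0],[0.01,0,0],255],
    [[0,0,0],[0,0,0],255],
  ],
)

```text
t: 28.2
tcp_pos: [537.9, 170.5, 27.6]
tcp_rot: [-0.056, 1.572, 0.055]
ft_force: [0.1, 0.0, 0.5]
finger_gap: 28.3
```

>>> drive_tool(
  steps=[
    [[0,0,0],[0.002,0,0],255],
    [[0,0,0],[0,0,0],255],
    [[0,0,0],[0,0,0],255],
  ],
)

```text
t: 28.5
tcp_pos: [538.8, 171.4, 27.2]
tcp_rot: [-0.056, 1.569, 0.056]
ft_force: [0.5, -0.5, -0.4]
finger_gap: 28.3
```

>>> drive_tool(
  steps=[
    [[0,0,0],[0.001,0,0],255],
    [[0,0,0],[0,0,0],255],
  ],
)

```text
t: 28.7
tcp_pos: [538.6, 171.5, 25.6]
tcp_rot: [-0.057, 1.569, 0.057]
ft_force: [-0.4, -0.5, 1.8]
finger_gap: 28.3
```

>>> drive_tool(
  steps=[
    [[0,0,0],[0.0005,0,0],255],
    [[0,0,0],[0,0,0],255],
  ],
)

```text
t: 28.9
tcp_pos: [538.6, 171.5, 25.5]
tcp_rot: [-0.057, 1.569, 0.057]
ft_force: [-2.3, -0.0, 7.3]
finger_gap: 28.2
```

>>> drive_tool(
  steps=[
    [[0,0,0],[0,0,0],200],
    [[0,0,0],[0,0,0],100],
    [[0,0,0],[0,0,0],0],
    [[0,0,0],[0,0,0],0],
    [[0,0,0],[0,0,0],0],
  ],
)

```text
t: 29.4
tcp_pos: [538.3, 171.4, 24.7]
tcp_rot: [-0.057, 1.57, 0.057]
ft_force: [0.4, 0.0, -0.1]
finger_gap: 84.3
```

>>> drive_tool(
  steps=[
    [[0,0,0],[-0.015,0,0],0],
    [[0,0,0],[-0.045,0,0],0],
    [[0,0,0],[-0.045,0,0],0],
    [[0,0,0],[-0.03,0,0],0],
    [[0,0,0],[-0.03,-0.03,0],0],
  ],
)

```text
t: 29.9
tcp_pos: [540.3, 143.2, 192.8]
tcp_rot: [-0.058, 1.568, 0.059]
ft_force: [0.6, -1.0, -0.4]
finger_gap: 85.6
```

>>> drive_tool(
  steps=[
    [[0,0,0],[0,-0.045,0],0],
    [[0,0,0],[0,-0.045,0],0],
    [[0,0,0],[0,0,0],0],
    [[0,0,0],[0,0,0],0],
    [[0,0,0],[0,0,0],0],
  ],
)

```text
t: 30.4
tcp_pos: [547.0, 52.4, 190.4]
tcp_rot: [-0.057, 1.57, 0.057]
ft_force: [0.5, 0.3, -1.0]
finger_gap: 85.7
```

Run:
```python
from h import *
s=robot.sense(); print(s['t'],s['tcp_pos'],s['ft_force'])
K=robot.calibration('wrist'); im,d=robot.snapshot('wrist')
for k,v in units('wrist',im,d,K).items(): print(k,v)
im2,_=robot.snapshot('side')
t,dt=robot.snapshot('top'); print(units('top',t,dt,robot.calibration('top')))
cv2.imwrite('pics/w15.png',np.hstack([cv2.resize(im,(480,360)),cv2.resize(im2[300:480,230:390],(320,360))]))
```

```text
30.4 [546.96372223  52.3554194  190.41149036] [ 0.51163635  0.26469228 -0.97054807]
white None
red None
blue (array([534.2, 218.1,  57.4]), array([534.7, 219.4]), 9.3, 85)
green (array([538.4, 169.3,  68.2]), array([538.3, 169.4]), 13.8, 1112)
{'white': None, 'red': None, 'blue': (array([533.3, 223.8,  70.7]), array([533.3, 227.5]), 11.6, 72), 'green': (array([538. , 168.6,  70.8]), array([538. , 168.4]), 13.0, 178)}
```

View pics/w15.png

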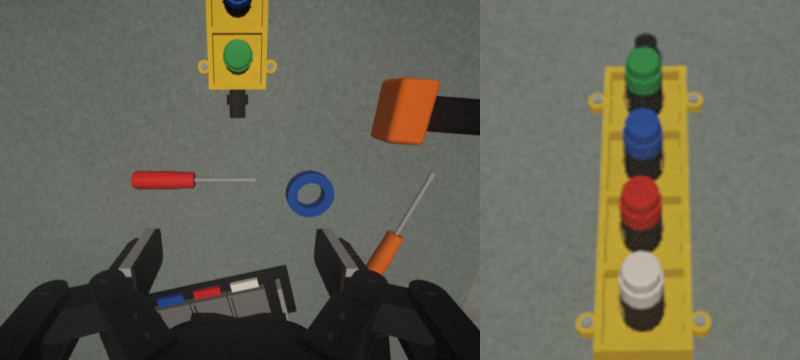

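The composite picture shows all four units upright in their bays. In its side-view half, from the gland at (645,45), they run green (643,70), blue (642,135), red (641,205), white (641,280). The arm is clear of everything.

```bash
python3 -c "
from rig import robot
print(robot.finish_job())"
```

```text
the job is handed in; nothing more can be done
None
```

All four units are in the box, upright with caps up, in the order asked. From the gland outward they run green, blue, red, white, so white (nearest the handle) is in the farthest bay and green is beside the gland. I handed the job in at about 30.5 s of the 110 s allowed, with the gripper open and clear of everything.

**Final checks:**
- **Order and posture:** the last side view shows all four upright, one to a bay.
- **Position and height:** after each placing, the wrist camera put the unit within about 2 mm of its bay centre. All four cap tops read the same height, 68 mm. They should stand at 70 mm, but that camera read about 2 mm low throughout.
- **Forces:** I felt each unit touch the floor before letting go, at 7–15 N on the wrist.

**What disagreed:**
- **Cameras:** they differed by 2–3 mm in position and height, so I used mainly the wrist and top views.
- **Grip reading:** the fingers read about 28.4 mm on the 32 mm bodies, so I stopped to look before the first lift. All four units held without any visible slip.
- **Last pictures:** with the arm in the way, the wrist and top cameras could measure only green fully at the end. The other three rest on the side view and their earlier measurements.

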